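Drift the press flange into line and pin it

ROBOT

A 6-joint arm with a two-finger parallel gripper is mounted at the origin on the work surface. World frame = base frame: x ahead of the robot, y to its left, z up, the work surface at z = 0. Lengths are in mm, angles in rad, forces in N, time in s.
With the tool pointing down it reaches from about 275 to 1000 mm from the base axis. Payload 8.4 kg.
Tool frame: the origin (TCP) lies midway between the tips of the shut fingers; the grasp point (between the pads) lies 19 mm behind it; z points along the fingers, y is the line along which they close (so a half turn about z gives the same grasp; the last joint's range is limited). The gripper opens to 85 mm and grips with 20 to 120 N. Pads are 22 mm wide; open, the fingers measure 114 mm over their backs; the gripper's body (76 mm by 85 mm) begins 54 mm behind the grasp point. The pads swing forward as they close: fully open they stand 13 mm farther back than shut.
Start: joints at [1.224, 0.353, 1.633, -0, 1.155, -0.002], TCP at [211.254, 588.217, 231.281] pointing down, gripper open.
Joint ranges: [-2.63, 2.63], [-0.92, 2.1], [0.06, 2.66], [-1.3, 4.44], [0, 2.69], [-3.02, 3.02]. Speed limits (rad/s): [2.22, 2.22, 2.79, 3.14, 3.14, 3.14].

INTERFACE

Orientations are given as [roll, pitch, yaw] about the fixed x, y, z axes, in that order (R = Rz(yaw) Ry(pitch) Rx(roll)).
In Python, from rig import monitor, imaging, r gives the robot as it stands.
- The arm moves only by the tool drive_tool, never from a script. Its argument "plan" is a list of rows, each an object of numbers: "x", "y", "z": the shift along the tool's x, y, z in units of 50 mm (1.0 is 50 mm); "ax", "ay", "az": the turn, a rotation vector about the tool's x, y, z in units of 6 degrees (1.0 is 6 degrees); "hand": the finger opening in mm, from 0 to 85.4. In form: [{"x": .., "y": .., "z": .., "ax": .., "ay": .., "az": .., "hand": ..}, ...]. A call has 1 to 8 rows; each row is the pose to reach, as a shift and turn from the pose commanded when the call began, along the tool's axes at that moment; what a row does not reach only later rows make up. A row lasts 1/10 s, in which the tool goes at most 50 mm and 8.59 degrees, less where a joint would pass 70% of its speed; a pose out of reach is approached as far as the arm can. A call with a gripper value outside its range is refused whole. The fingers move at their own pace and stop on an object; "grip_force" is the grip in N (left out, the last holds). Time passes only in rows, so rows that repeat a pose let the fingers close. It gives the time, the measured TCP pose, the force, the opening and the grip force at its end, in the units of the state.
- monitor.sense(): the state, without advancing time (a new reading comes with each control period).
- imaging.grab_frame(name): name is "scene" or "top"; returns the picture (480x640x3 uint8, red, green, blue); there is no depth.
- imaging.camera_info(name): a dict with "mtx" (3x3 intrinsics, pixels), "R" (3x3) and "t" (3): a world point X has camera coordinates R X + t. Camera axes: x right, y down, z forward; pixel columns grow to the right and rows downward; lengths in mm; the calibration is good to about 2 mm. A picture is of the moment at which its call begins. camera_info takes no time and is no camera call.
- r.sign_off(): hands the job in; it is judged then, once.
The state is a dict: "clock": time; "qpos": joint angles; "qvel": joint speeds; "joint_efforts": joint torques, N m; "eef_pos": TCP position; "tcp_rot": TCP orientation; "contact_force": force on the tool from outside, world axes, zero at the start; "wrist_torque": the same for the moment, N m; "opening": opening from 0.0 (shut) to 1.0 (fully open); "grasp_force": force on a finger pad.
Only numpy, scipy, OpenCV 4.12 (cv2) and the standard library are available. Lean on these libraries where they do the work, as an engineer would, in place of code of your own. Each camera call takes 0.05 s, during which the arm holds its last target. There are 200 camera calls.

TASK

The loose round flange on the bed of the mash press has slipped aside, so its bolt hole no longer sits over the hole in the bed. Feel for the hidden hole with the tapered drift and work it gently down through flange and bed until its collar is down near the flange and the holes are in line, take it out and hang it back upright in the wooden rack, and put the long bolt through flange and bed until its own flange sits flat on the steel. Do not force the drift against the bed, and leave the thumb screw, the cup and the jar where they are.

Things in the scene. Friction and masses are not known exactly. Their poses are not given: they have to be found in the camera images.
- flange: Loose round bare-steel flange, 100 mm diameter, 12 mm thick, 700 g, flat on the bed of the press (bed top 70, flange top 82 mm above the table). One round 20 mm through hole at its centre. Origin: centre of its underside, z up; its yaw means nothing. It slides in any direction on the bed against a friction of about 4 N and stays where it is left; two dark clips loosely keep it down.
- press: Grey mash press fixed to the table: 70 mm high bed, and a round slatted basket 156 mm across, top 180, spindle 210 mm high. Origin: on the table under the basket; y points along the bed to the flange, the basket's near side about 120 mm from its hole. Two clips, tops 90 mm high (bolt heads 94 mm), reach over the flange's rim from press +x and -x, 37 mm and more from the bed's hole.
- drift: Steel tapered drift, about 250 g, point down in the rack. Origin: centre of the underside of its collar, z up along its axis. Below: parallel shank 19 mm diameter for 26 mm, then a straight taper to an 8 mm flat nose 68 mm below the origin. Above: collar 30 mm diameter, 5 mm thick, then a round handle 24 mm diameter up to 62 mm above the origin. Its yaw does not matter.
- bolt: Long steel bolt, about 170 g, hanging in the rack. Origin: centre of the underside of its flange, z up along its axis. Below: shank 17 mm diameter, 40 mm long, its last 6 mm tapered to 10 mm. Above: flange 30 mm diameter, 4 mm thick, then a round head 24 mm diameter up to 44 mm above the origin. No thread: it drops in and rests on its flange.
- rack: Wooden block fixed on the table, 200 x 60 x 80 mm. Origin: centre of its underside; x along its length. Three 20 mm through holes at x = -65, 0 and +65 mm, y = 0, mouths at z = 80 mm, holding drift, bolt and thumb screw in any order, each hung by its collar, flange or head on the top face.
- thumbscrew: Short steel thumb screw in the rack, not needed: flat round head 36 mm diameter, 10 mm high, shank 20 mm long. Origin: underside of the head. Leave it.
- cup: White paper cup, 76 mm across the rim, 85 mm high, standing on the table near the rack. Origin: centre of its underside. Leave it standing.
- jar: Lidded glass jar, 100 mm diameter, 130 mm high. Origin: centre of its underside. Leave it.
- flange_hole (a point): Centre of the flange's 20 mm hole at its top face, 82 mm above the table. The bed under it has its own upright 20 mm hole, through to the table. At the start the bed hole's centre lies 8 to 9 mm from this axis, in an unknown direction, not measured: it must be seen through the flange's hole or felt. An upright drift nose drops in where both holes overlap, elsewhere it stops on the bed.
Things that resemble listed ones, but are neither listed nor needed, are in the scene too. Leave any blue look-alike of the bolt alone. Of the things that look like the rack, the smaller one is meant.

How it is judged:
By the outcome, as a careful person would: the job done as asked, in the order asked, and still so for the second after the job is handed in, with the robot touching nothing.
It also fails if it takes over 72 s, if anything falls off the work surface, if the arm or the gripper's body presses on something with over 40 N, if the wrist force passes 120 N, or if a joint passes its speed limit or range.

## Working session

There is one attempt and no reset: what is moved stays moved. The work goes in short steps, Python scripts to look and compute and a tool call to move; the robot and the scene stay as the last step left them, time stands still between calls to the robot, and variables do not carry over. Pictures are saved under pics/ and viewed, at most 10 in all, crops included, and the job is handed in when it is done.

Besides the shell and the picture viewer there is one more tool, called after ">>>" by a JSON object that holds its "api" and its "payload". drive_tool: Moves the arm, as the interface text tells. Its arguments: {"type":"object","properties":{"plan":{"type":"array","items":{"type":"object","properties":{"x":{"type":"number"},"y":{"type":"number"},"z":{"type":"number"},"ax":{"type":"number"},"ay":{"type":"number"},"az":{"type":"number"},"hand":{"type":"number"}}}},"grip_force":{"type":"number"}},"required":["plan"]}

```bash
ls; mkdir -p pics; python3 - <<'E'
from rig import monitor, imaging, r
import cv2
for n in("scene","top"):
    f=imaging.grab_frame(n); cv2.imwrite(f"pics/{n}0.png",f[:,:,::-1]); c=imaging.camera_info(n); print(n,c)
print(monitor.sense())
E
```

```text
pics
scene {'mtx': array([[465.49349752,   0.        , 327.05639002],
       [  0.        , 465.49349752, 238.30870723],
       [  0.        ,   0.        ,   1.        ]]), 'R': array([[-0.71320577,  0.70093385, -0.00541038],
       [ 0.48832624,  0.49130889, -0.72121637],
       [-0.5028668 , -0.51701771, -0.69268872]]), 't': array([ 430.54674443, -219.03134028, 1302.42238245])}
top {'mtx': array([[453.15233407,   0.        , 322.68934122],
       [  0.        , 453.15233407, 241.82322165],
       [  0.        ,   0.        ,   1.        ]]), 'R': array([[ 0.02300319, -0.99956169, -0.01863538],
       [-0.98695567, -0.01973425, -0.15977816],
       [ 0.15934037,  0.0220677 , -0.98697703]]), 't': array([ -6.60761087, 591.89705236, 954.426301  ])}
{'clock': 0.1, 'qpos': array([ 1.22361694e+00,  3.53587098e-01,  1.63404613e+00,  1.05200255e-05,
        1.15523500e+00, -2.38876575e-03]), 'qvel': array([-1.46649368e-04, -2.30110162e-03, -2.19238581e-03,  3.64297161e-04,
        7.95497561e-05, -1.96415422e-03]), 'joint_efforts': array([ 1.50414835e-03, -6.06356907e+01, -3.42821574e+01,  1.46243187e-04,
        4.11115630e-03,  8.33550104e-06]), 'eef_pos': array([211.09312675, 587.81383164, 230.63747757]), 'tcp_rot': array([-3.14031711e+00, -1.26662549e-05,  2.79679777e+00]), 'contact_force': array([ 0.38226486, -0.87553779, -0.07625915]), 'wrist_torque': array([-0.0512439 , -0.00196594, -0.01116425]), 'grasp_force': 0.0, 'opening': 1.00187748114066}
```

View pics/top0.png

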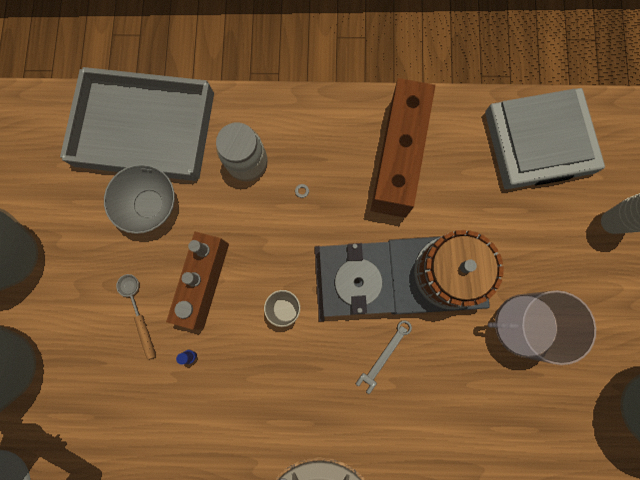

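View pics/scene0.png

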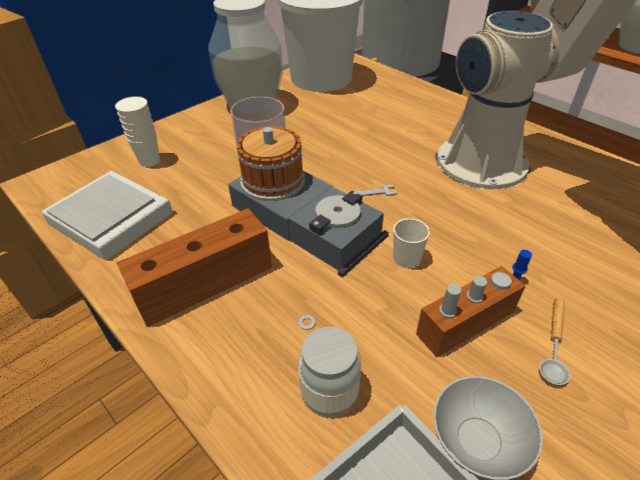

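Top view: the small rack is at (198,282). The drift, the tallest, is at (195,246), the bolt at (189,279) and the thumb screw at (183,310). The flange hole is at (359,282) and the cup at (282,310). Possible mix-ups: the big rack at (405,148), the blue bolt at (186,358), and drift versus bolt within the rack. Next is a close crop to check the choice.

```bash
cat > h.py <<'E'
import numpy as np, cv2
from rig import monitor, imaging, r
def ray(n,u,v,z):
    c=imaging.camera_info(n); C=-c["R"].T@c["t"]
    d=c["R"].T@np.linalg.inv(c["mtx"])@np.array([u,v,1.]); return C+d*(z-C[2])/d[2]
def proj(n,X):
    c=imaging.camera_info(n); p=c["mtx"]@(c["R"]@np.array(X,float)+c["t"]); return p[:2]/p[2]
def crop(im,x,y,w,h,s): return cv2.resize(im[y:y+h,x:x+w],None,fx=s,fy=s,interpolation=cv2.INTER_CUBIC)
E
python3 - <<'E'
from h import *
t=cv2.imread("pics/top0.png");s=cv2.imread("pics/scene0.png")
a=np.hstack([crop(t,160,230,80,60,5),crop(t,319,252,80,60,5)])
b=np.hstack([crop(s,415,255,114,86,400/114)[:300,:400],crop(s,300,180,80,60,5)])
cv2.imwrite("pics/c1.png",np.vstack([a,b]))
print("drift top",ray("top",193.5,246,142),"bolt",ray("top",187,279,124),"screw",ray("top",183,310,90))
print("flange top",ray("top",359,282,82),"scene",ray("scene",338,209.5,82))
print("cup",ray("top",282,310,85),"basket spindle",ray("top",470,266,210))
E
```

```text
drift top [562.97276908 263.18335031 142.        ] bolt [497.83355234 277.38208973 124.        ] screw [435.79125192 292.09070586  90.        ]
flange top [502.38767041 -72.88888154  82.        ] scene [505.24409858 -65.13777522  82.        ]
cup [440.53283257  86.62125345  85.        ] basket spindle [ 526.45111375 -266.77042756  210.        ]
```

View pics/c1.png

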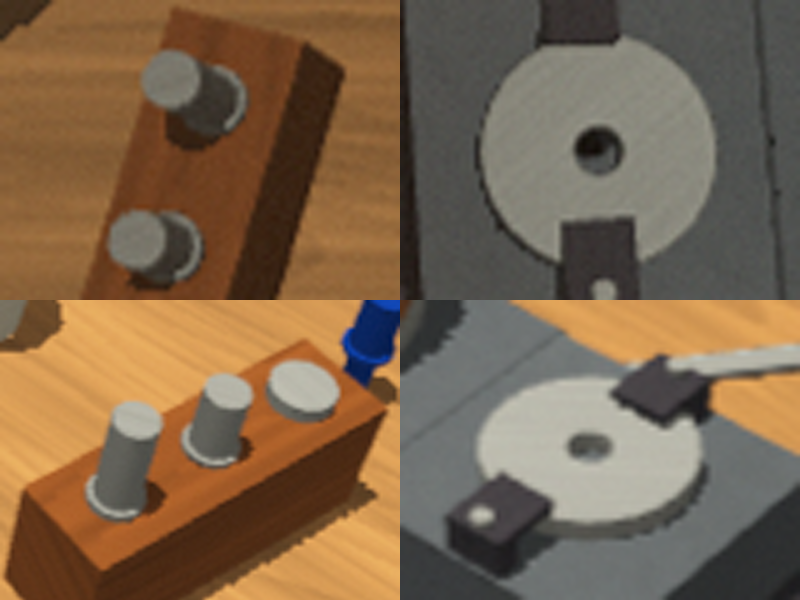

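The crop shows the drift at crop (173,82), with the long handle, the bolt at (140,240), shorter, and the flat screw. In the flange hole the dark part lies upper-left and the lighter bed shows lower-right. Next I triangulate and look into the hole with the contrast stretched.

```bash
python3 - <<'E'
from h import *
def P(n): c=imaging.camera_info(n); return c["mtx"]@np.c_[c["R"],c["t"]]
def tri(a,b):
    X=cv2.triangulatePoints(P("top"),P("scene"),np.array(a,float).reshape(2,1),np.array(b,float).reshape(2,1)).ravel(); X=X[:3]/X[3]; return X.round(1),proj("top",X)-a
k=114/400
for nm,a,b in [("drift",(194.2,245.9),(415+137*k,255+(420-300)*k)),("bolt",(187.5,277.6),(415+228*k,255+92*k)),("screwtop",(183,310),(415+303*k,255+82*k)),("hole",(358.4,281.6),(337.6,208.9))]: print(nm,*tri(a,b))
for n in("top","scene"): c=imaging.camera_info(n); print(n,-c["R"].T@c["t"])
ims=[]
for n,u,v in(("top",358,281),("scene",337,209)):
    f=np.mean([imaging.grab_frame(n).astype(float) for _ in range(6)],0)[:,:,::-1]
    g=f[v-9:v+9,u-12:u+12]; print(n); print(g.mean(2)[2:16,4:20].round().astype(int))
    ims.append(cv2.resize(np.clip(g*1.8,0,255).astype(np.uint8),(400,300),interpolation=cv2.INTER_NEAREST))
cv2.imwrite("pics/c2.png",np.hstack(ims))
E
```

```text
drift [563.  264.1 138.2] [-0.59482657  0.35509482]
bolt [500.1 279.3 119.9] [-0.71740691  0.40034236]
screwtop [435.4 293.7  87.2] [-0.35596252  0.18988896]
hole [502.6 -70.8  79. ] [-0.50020777  0.39830861]
top [ 432.24950739  -15.98606924 1036.44592435]
scene [1068.97214738  479.20269685  746.53373194]
top
[[132 130 130 131 134 135 134 133 135 136 135 133 132 134 136 135]
 [131 130 132 134 135 135 133 135 138 136 133 133 134 136 133 132]
 [130 132 135 135 134 136 140 140 135 132 136 138 137 135 134 134]
 [133 133 135 136 138 135 110  82  76  76  91 118 136 136 134 134]
 [134 133 134 136 131  85  47  25  26  33  41  64 109 133 136 135]
 [134 132 135 138  88  33  18  17  21  32  32  33  61 127 137 135]
 [131 133 138 131  53  18  21  22  19  29  34  34  37  95 133 134]
 [131 135 137 108  37  18  20  22  21  27  48  70  42  72 129 132]
 [135 134 133 110  42  17  19  18  16  36  71  85  44  69 128 135]
 [133 131 132 126  75  49  44  58  59  69  81  83  44  88 131 136]
 [130 131 134 136  98  75  73  78  79  81  81  82  49 115 135 132]
 [131 133 133 134 124  87  79  78  80  78  79  65  9
[... 394 characters left out ...]
 176 177 179 180 180 181 180]
 [181 181 182 181 180 173 156 140 142 146 155 168 178 182 182 182]
 [183 184 184 184 170 125  83  82  85  88  93 104 138 173 182 181]
 [184 183 183 180 143  78  79  80  80  84  89  95 104 148 182 182]
 [181 182 181 172 130  78  78  75  80  88  84  86  96 140 179 182]
 [184 184 184 183 151  88  77  73  87 105  95  90 111 152 182 181]
 [183 183 183 183 173 140 116 124 121 120 120 131 152 171 181 180]
 [185 184 185 185 185 186 180 164 155 155 156 170 184 184 184 184]
 [184 183 183 184 184 184 184 184 184 183 183 183 183 182 183 183]
 [182 182 182 182 182 183 183 183 183 183 182 183 183 183 183 183]
 [181 181 181 181 180 181 180 180 180 180 180 180 180 179 179 180]]
```

View pics/c2.png

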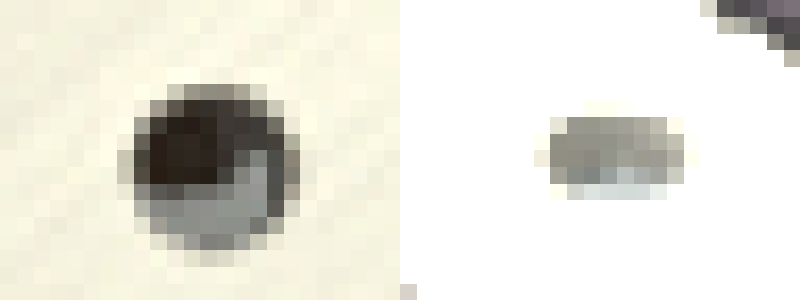

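The top picture shows the bed hole as the darkest part, upper-left in the flange hole. That puts it about (+6.5,+5.4) mm in world x,y from the flange centre. The rack points check out: 130 mm from screw to drift, with the bolt midway. Next: move above the drift.

```bash
cat >> h.py <<'E'
from scipy.spatial.transform import Rotation as Ro
def go(x,y,z,yaw,q=True):
    s=monitor.sense(); R0=Ro.from_euler("xyz",s["tcp_rot"]); R1=Ro.from_euler("xyz",[np.pi,0,yaw])
    d=R0.as_matrix().T@(np.array([x,y,z])-s["eef_pos"])/50
    w=(R0.inv()*R1).as_rotvec(degrees=True)/6
    print("shift",d.round(3),"turn",w.round(2),"| clock",round(s["clock"],2),"tcp",s["eef_pos"].round(1),s["tcp_rot"].round(3),"F",s["contact_force"].round(1),"q",s["qpos"].round(2))
E
python3 - <<'E'
from h import *
go(563,263.2,175,2.918)
E
```

```text
shift [-8.818 -3.74   1.126] turn [ 0.   -0.   -1.16] | clock 0.7 tcp [211.2 588.2 231.3] [ 3.142 -0.     2.797] F [-0.1 -0.1 -0.3] q [ 1.22  0.35  1.63  0.    1.16 -0.  ]
```

>>> {"api": "drive_tool", "payload": {"plan": [{"x": -8.82, "y": -3.74, "z": 1.1, "az": -1.16, "hand": 85}, {"x": -8.82, "y": -3.74, "z": 1.1, "az": -1.16, "hand": 85}, {"x": -8.82, "y": -3.74, "z": 1.1, "az": -1.16, "hand": 85}, {"x": -8.82, "y": -3.74, "z": 1.1, "az": -1.16, "hand": 85}, {"x": -8.82, "y": -3.74, "z": 1.1, "az": -1.16, "hand": 85}, {"x": -8.82, "y": -3.74, "z": 1.1, "az": -1.16, "hand": 85}, {"x": -8.82, "y": -3.74, "z": 1.1, "az": -1.16, "hand": 85}, {"x": -8.82, "y": -3.74, "z": 1.1, "az": -1.16, "hand": 85}], "grip_force": 40}}

```text
invalid input
```

>>> {"api": "drive_tool", "payload": {"plan": [{"hand": 50}, {"hand": 50}]}}

```text
invalid input
```

```bash
python3 - <<'E'
from h import *
go(563,263.2,106,2.918)
f=imaging.grab_frame("scene"); t=imaging.grab_frame("top")
cv2.imwrite("pics/c3.png",np.hstack([crop(f,400,190,133,200,3),crop(t,130,180,133,200,3)])[:,:,::-1])
E
```

```text
shift [-8.818 -3.741  2.506] turn [ 0.   -0.   -1.16] | clock 0.7 tcp [211.2 588.2 231.3] [ 3.142 -0.     2.797] F [-0.1 -0.1 -0.3] q [ 1.22  0.35  1.63  0.    1.16 -0.  ]
```

View pics/c3.png

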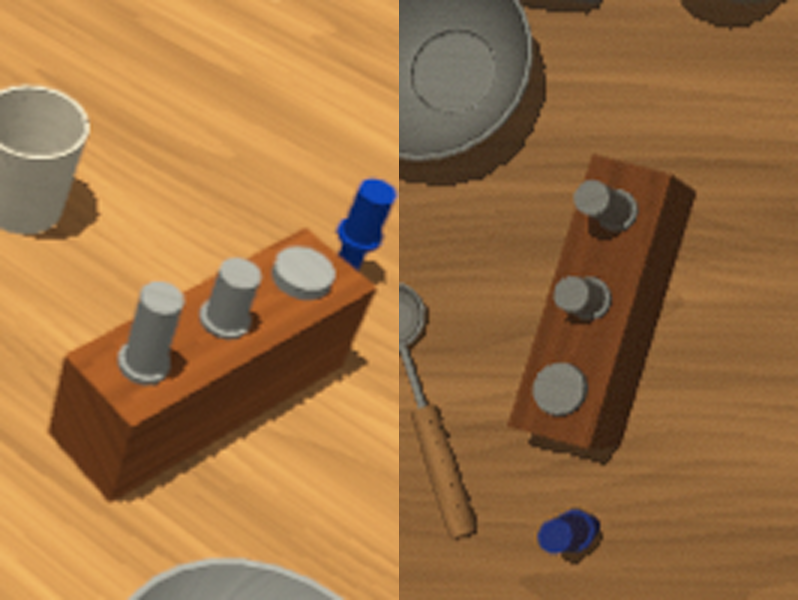

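The picture shows only the rack, since the arm did not move: drift (top crop) at about (592,198). The rows probably need every field.

>>> {"api": "drive_tool", "payload": {"plan": [{"x": -8.82, "y": -3.74, "z": 1.1, "ax": 0, "ay": 0, "az": -1.16, "hand": 85}, {"x": -8.82, "y": -3.74, "z": 1.1, "ax": 0, "ay": 0, "az": -1.16, "hand": 85}, {"x": -8.82, "y": -3.74, "z": 1.1, "ax": 0, "ay": 0, "az": -1.16, "hand": 85}, {"x": -8.82, "y": -3.74, "z": 1.1, "ax": 0, "ay": 0, "az": -1.16, "hand": 85}, {"x": -8.82, "y": -3.74, "z": 1.1, "ax": 0, "ay": 0, "az": -1.16, "hand": 85}, {"x": -8.82, "y": -3.74, "z": 1.1, "ax": 0, "ay": 0, "az": -1.16, "hand": 50}, {"x": -8.82, "y": -3.74, "z": 1.1, "ax": 0, "ay": 0, "az": -1.16, "hand": 50}, {"x": -8.82, "y": -3.74, "z": 1.1, "ax": 0, "ay": 0, "az": -1.16, "hand": 50}], "grip_force": 40}}

```text
clock: 1.6
eef_pos: [504.5, 317.0, 185.7]
tcp_rot: [3.141, 0.0, 2.918]
contact_force: [0.7, 0.5, 0.5]
opening: 0.59
grasp_force: 0.0
```

```bash
python3 - <<'E'
from h import *
go(563,263.2,165,2.918)
E
```

```text
shift [-1.379 -0.791  0.414] turn [0. 0. 0.] | clock 1.6 tcp [504.5 317.  185.7] [3.141 0.    2.918] F [0.7 0.5 0.5] q [ 0.56  0.35  1.74  0.    1.05 -0.79]
```

>>> {"api": "drive_tool", "payload": {"plan": [{"x": -1.38, "y": -0.79, "z": 0.41, "ax": 0, "ay": 0, "az": 0, "hand": 50}, {"x": -1.38, "y": -0.79, "z": 0.41, "ax": 0, "ay": 0, "az": 0, "hand": 50}, {"x": -1.38, "y": -0.79, "z": 0.41, "ax": 0, "ay": 0, "az": 0, "hand": 50}, {"x": -1.38, "y": -0.79, "z": 0.41, "ax": 0, "ay": 0, "az": 0, "hand": 50}]}}

```text
clock: 2.0
eef_pos: [561.8, 264.2, 164.8]
tcp_rot: [-3.141, -0.001, 2.916]
contact_force: [-0.7, 0.7, -0.5]
opening: 0.589
grasp_force: 0.0
```

```bash
python3 - <<'E'
from h import *
go(563,263.2,106,2.918)
f=imaging.grab_frame("scene"); t=imaging.grab_frame("top")
cv2.imwrite("pics/c4.png",np.hstack([crop(f,400,190,133,200,3),crop(t,130,180,133,200,3)])[:,:,::-1])
E
```

```text
shift [-0.03  -0.014  1.177] turn [-0.   -0.01 -0.01] | clock 2.0 tcp [561.8 264.2 164.8] [-3.141e+00 -1.000e-03  2.916e+00] F [-0.7  0.7 -0.5] q [ 0.44  0.41  1.7   0.    1.03 -0.91]
```

View pics/c4.png

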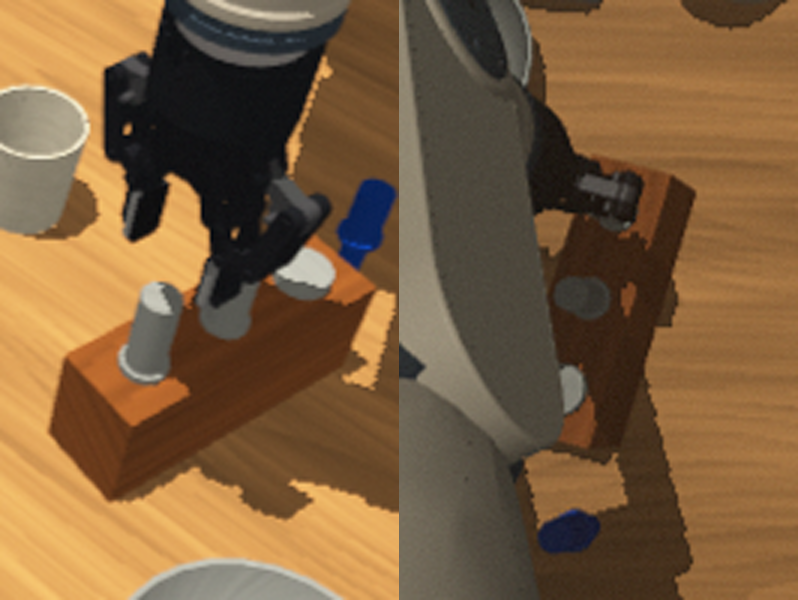

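Scene crop: open fingertips at about (140,230) and (220,300), straddling above the drift top at (161,297). Top crop: the arm hides the drift. I'll descend and grip.

>>> {"api": "drive_tool", "payload": {"plan": [{"x": -0.03, "y": -0.01, "z": 0.4, "ax": 0, "ay": 0, "az": 0, "hand": 50}, {"x": -0.03, "y": -0.01, "z": 0.8, "ax": 0, "ay": 0, "az": 0, "hand": 50}, {"x": -0.03, "y": -0.01, "z": 1.18, "ax": 0, "ay": 0, "az": 0, "hand": 50}, {"x": -0.03, "y": -0.01, "z": 1.18, "ax": 0, "ay": 0, "az": 0, "hand": 26}, {"x": -0.03, "y": -0.01, "z": 1.18, "ax": 0, "ay": 0, "az": 0, "hand": 26}, {"x": -0.03, "y": -0.01, "z": 1.18, "ax": 0, "ay": 0, "az": 0, "hand": 26}]}}

```text
clock: 2.7
eef_pos: [563.1, 264.6, 107.3]
tcp_rot: [3.141, 0.001, 2.919]
contact_force: [-1.0, -1.1, -0.7]
opening: 0.304
grasp_force: 0.5
```

>>> {"api": "drive_tool", "payload": {"plan": [{"x": 0, "y": 0, "z": 0, "ax": 0, "ay": 0, "az": 0, "hand": 0}, {"x": 0, "y": 0, "z": 0, "ax": 0, "ay": 0, "az": 0, "hand": 0}, {"x": 0, "y": 0, "z": 0, "ax": 0, "ay": 0, "az": 0, "hand": 0}], "grip_force": 40}}

```text
clock: 3.0
eef_pos: [563.3, 264.2, 107.3]
tcp_rot: [3.141, 0.001, 2.918]
contact_force: [-3.1, -0.9, 6.9]
opening: 0.271
grasp_force: 39.3
```

>>> {"api": "drive_tool", "payload": {"plan": [{"x": 0, "y": 0, "z": -0.2, "ax": 0, "ay": 0, "az": 0, "hand": 0}, {"x": 0, "y": 0, "z": -0.6, "ax": 0, "ay": 0, "az": 0, "hand": 0}, {"x": 0, "y": 0, "z": -1.2, "ax": 0, "ay": 0, "az": 0, "hand": 0}, {"x": 0, "y": 0, "z": -1.8, "ax": 0, "ay": 0, "az": 0, "hand": 0}, {"x": 0, "y": 0, "z": -2.1, "ax": 0, "ay": 0, "az": 0, "hand": 0}, {"x": 0, "y": 0, "z": -2.1, "ax": 0, "ay": 0, "az": 0, "hand": 0}]}}

```text
clock: 3.6
eef_pos: [564.4, 264.6, 213.7]
tcp_rot: [3.139, 0.004, 2.918]
contact_force: [0.1, -0.1, -3.1]
opening: 0.268
grasp_force: 39.8
```

```bash
python3 - <<'E'
from h import *
print(ray("top",194.2,245.9,142),ray("top",187.5,277.6,124),ray("top",358.4,281.6,82))
print(ray("scene",415+137*.285,255+120*.285,142),ray("scene",337.6,208.9,82))
go(506,-69,207,3.26)
E
```

```text
[563.20410919 261.78437667 142.        ] [500.68696745 276.56529365 124.        ] [503.19972154 -71.62162794  82.        ]
[565.29815837 266.41811059 142.        ] [504.41337563 -67.19209071  82.        ]
shift [-0.339 -6.764  0.116] turn [ 0.02  0.04 -3.26] | clock 3.6 tcp [564.4 264.6 213.7] [3.139 0.004 2.918] F [ 0.1 -0.1 -3.1] q [ 0.44  0.36  1.66  0.    1.11 -0.91]
```

>>> {"api": "drive_tool", "payload": {"plan": [{"x": -0.33, "y": -6.72, "z": 0.1, "ax": 0, "ay": 0, "az": -3.3, "hand": 0}, {"x": -0.33, "y": -6.72, "z": 0.1, "ax": 0, "ay": 0, "az": -3.3, "hand": 0}, {"x": -0.33, "y": -6.72, "z": 0.1, "ax": 0, "ay": 0, "az": -3.3, "hand": 0}, {"x": -0.33, "y": -6.72, "z": 0.1, "ax": 0, "ay": 0, "az": -3.3, "hand": 0}, {"x": -0.33, "y": -6.72, "z": 0.1, "ax": 0, "ay": 0, "az": -3.3, "hand": 0}, {"x": -0.33, "y": -6.72, "z": 0.1, "ax": 0, "ay": 0, "az": -3.3, "hand": 0}, {"x": -0.33, "y": -6.72, "z": 0.1, "ax": 0, "ay": 0, "az": -3.3, "hand": 0}, {"x": -0.33, "y": -6.72, "z": 0.1, "ax": 0, "ay": 0, "az": -3.3, "hand": 0}]}}

```text
clock: 4.4
eef_pos: [502.8, -71.1, 204.6]
tcp_rot: [-3.141, -0.003, -3.023]
contact_force: [0.7, 0.6, -3.1]
opening: 0.269
grasp_force: 41.0
```

```bash
python3 - <<'E'
from h import *
go(506.2,-66.7,192,3.265)
E
```

```text
shift [-0.079  0.08   0.251] turn [-0.01 -0.03 -0.05] | clock 4.4 tcp [502.8 -71.1 204.6] [-3.141e+00 -3.000e-03 -3.023e+00] F [ 0.7  0.6 -3.1] q [-0.14  0.2   1.91 -0.    1.04 -1.83]
```

>>> {"api": "drive_tool", "payload": {"plan": [{"x": -0.07, "y": 0.08, "z": 0.25, "ax": 0, "ay": 0, "az": 0, "hand": 0}, {"x": -0.07, "y": 0.08, "z": 0.25, "ax": 0, "ay": 0, "az": 0, "hand": 0}, {"x": -0.07, "y": 0.08, "z": 0.25, "ax": 0, "ay": 0, "az": 0, "hand": 0}, {"x": -0.07, "y": 0.08, "z": 0.25, "ax": 0, "ay": 0, "az": 0, "hand": 0}]}}

```text
clock: 4.8
eef_pos: [507.8, -61.9, 193.3]
tcp_rot: [3.141, -0.001, -3.018]
contact_force: [-0.1, -0.1, -3.4]
opening: 0.27
grasp_force: 40.8
```

```bash
python3 - <<'E'
from h import *
go(506.2,-66.7,170,3.265)
f=imaging.grab_frame("scene"); t=imaging.grab_frame("top")
cv2.imwrite("pics/c5.png",np.hstack([crop(f,290,130,100,150,4),crop(t,309,207,100,150,4)])[:,:,::-1])
go(506.2,-66.7,170,3.265)
X=monitor.sense()["eef_pos"]; print("nose exp px",proj("scene",X-[-1,0,27.3+68]), "mid top", proj("scene",X+[1,0,-27.3]))
E
```

```text
shift [ 0.043 -0.091  0.466] turn [ 0.   -0.01  0.01] | clock 4.8 tcp [507.8 -61.9 193.3] [ 3.141e+00 -1.000e-03 -3.018e+00] F [-0.1 -0.1 -3.4] q [-0.12  0.22  1.91  0.    1.01 -1.82]
shift [ 0.045 -0.084  0.473] turn [-0.  0.  0.] | clock 4.9 tcp [507.9 -62.3 193.7] [-3.142  0.    -3.018] F [-0.5 -0.1 -3.7] q [-0.12  0.22  1.91  0.    1.01 -1.82]
nose exp px [337.84441688 205.11830347] mid top [338.19408504 179.8005835 ]
```

View pics/c5.png

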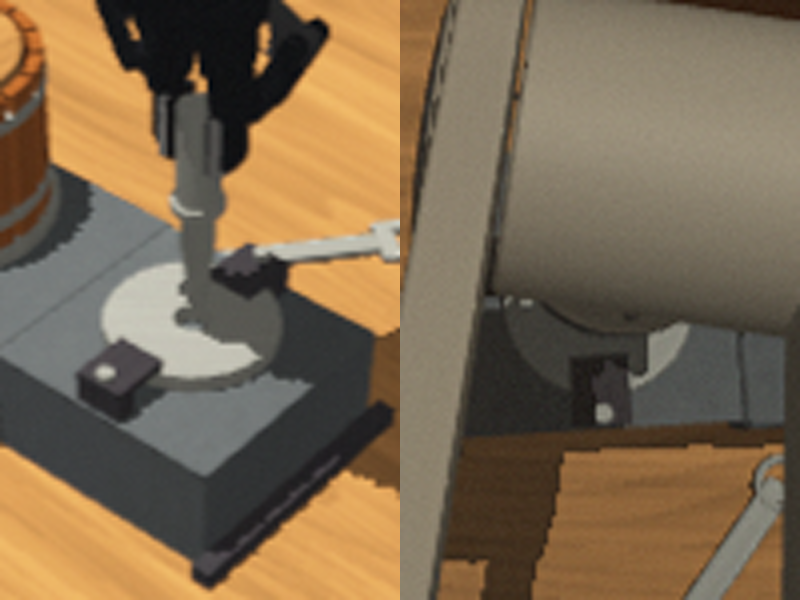

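Scene crop: the collar is at (199,205), and the nose hangs over the flange at about (198,305), above the hole. The arm hides the top view. Now to line up and probe gently.

>>> {"api": "drive_tool", "payload": {"plan": [{"x": 0.045, "y": -0.085, "z": 0.1, "ax": 0, "ay": 0, "az": 0, "hand": 0}, {"x": 0.045, "y": -0.085, "z": 0.3, "ax": 0, "ay": 0, "az": 0, "hand": 0}, {"x": 0.045, "y": -0.085, "z": 0.34, "ax": 0, "ay": 0, "az": 0, "hand": 0}, {"x": 0.045, "y": -0.085, "z": 0.38, "ax": 0, "ay": 0, "az": 0, "hand": 0}, {"x": 0.045, "y": -0.085, "z": 0.42, "ax": 0, "ay": 0, "az": 0, "hand": 0}, {"x": 0.045, "y": -0.085, "z": 0.42, "ax": 0, "ay": 0, "az": 0, "hand": 0}]}}

```text
clock: 5.5
eef_pos: [505.9, -67.5, 172.4]
tcp_rot: [3.142, -0.0, -3.019]
contact_force: [0.3, 0.8, -3.3]
opening: 0.275
grasp_force: 41.1
```

>>> {"api": "drive_tool", "payload": {"plan": [{"x": 0, "y": 0, "z": 0.04, "ax": 0, "ay": 0, "az": 0, "hand": 0}, {"x": 0, "y": 0, "z": 0.08, "ax": 0, "ay": 0, "az": 0, "hand": 0}, {"x": 0, "y": 0, "z": 0.12, "ax": 0, "ay": 0, "az": 0, "hand": 0}, {"x": 0, "y": 0, "z": 0.14, "ax": 0, "ay": 0, "az": 0, "hand": 0}]}}

```text
clock: 5.9
eef_pos: [505.9, -67.5, 165.5]
tcp_rot: [-3.142, -0.0, -3.019]
contact_force: [-0.6, 0.5, -2.5]
opening: 0.265
grasp_force: 41.1
```

>>> {"api": "drive_tool", "payload": {"plan": [{"x": 0, "y": 0, "z": 0.02, "ax": 0, "ay": 0, "az": 0, "hand": 0}, {"x": 0, "y": 0, "z": 0.04, "ax": 0, "ay": 0, "az": 0, "hand": 0}]}}

```text
clock: 6.1
eef_pos: [505.9, -67.6, 163.6]
tcp_rot: [-3.141, -0.0, -3.019]
contact_force: [-0.3, -0.6, -2.1]
opening: 0.27
grasp_force: 41.1
```

>>> {"api": "drive_tool", "payload": {"plan": [{"x": 0, "y": 0, "z": 0.03, "ax": 0, "ay": 0, "az": 0, "hand": 0}, {"x": 0, "y": 0, "z": 0.06, "ax": 0, "ay": 0, "az": 0, "hand": 0}]}}

```text
clock: 6.3
eef_pos: [505.8, -67.6, 160.6]
tcp_rot: [-3.141, -0.0, -3.019]
contact_force: [-1.1, -2.2, -1.1]
opening: 0.268
grasp_force: 41.2
```

>>> {"api": "drive_tool", "payload": {"plan": [{"x": 0, "y": 0, "z": 0.03, "ax": 0, "ay": 0, "az": 0, "hand": 0}, {"x": 0, "y": 0, "z": 0.06, "ax": 0, "ay": 0, "az": 0, "hand": 0}]}}

```text
clock: 6.5
eef_pos: [506.0, -67.7, 157.7]
tcp_rot: [-3.141, -0.0, -3.019]
contact_force: [-2.3, -3.2, 3.8]
opening: 0.266
grasp_force: 41.7
```

The nose is in the bed hole. The side force of 3.9 N matches the flange friction and points the way to the bed hole. I'll shift toward the bed centre, dragging the flange along.

>>> {"api": "drive_tool", "payload": {"plan": [{"x": -0.025, "y": 0.021, "z": 0, "ax": 0, "ay": 0, "az": 0, "hand": 0}, {"x": -0.05, "y": 0.043, "z": 0, "ax": 0, "ay": 0, "az": 0, "hand": 0}, {"x": -0.07, "y": 0.06, "z": 0, "ax": 0, "ay": 0, "az": 0, "hand": 0}, {"x": -0.07, "y": 0.06, "z": 0, "ax": 0, "ay": 0, "az": 0, "hand": 0}]}}

```text
clock: 6.9
eef_pos: [508.5, -64.6, 157.5]
tcp_rot: [-3.141, -0.002, -3.019]
contact_force: [-3.6, -5.1, 0.2]
opening: 0.269
grasp_force: 41.8
```

>>> {"api": "drive_tool", "payload": {"plan": [{"x": 0, "y": 0, "z": 0.06, "ax": 0, "ay": 0, "az": 0, "hand": 0}, {"x": 0, "y": 0, "z": 0.12, "ax": 0, "ay": 0, "az": 0, "hand": 0}]}}

```text
clock: 7.1
eef_pos: [508.9, -64.7, 151.9]
tcp_rot: [-3.14, -0.001, -3.019]
contact_force: [-3.6, -5.8, 5.2]
opening: 0.27
grasp_force: 42.4
```

>>> {"api": "drive_tool", "payload": {"plan": [{"x": 0, "y": 0, "z": 0.06, "ax": 0, "ay": 0, "az": 0, "hand": 0}, {"x": 0, "y": 0, "z": 0.12, "ax": 0, "ay": 0, "az": 0, "hand": 0}]}}

```text
clock: 7.3
eef_pos: [509.6, -65.2, 146.6]
tcp_rot: [-3.139, 0.001, -3.019]
contact_force: [-5.1, -7.3, 12.1]
opening: 0.264
grasp_force: 43.4
```

>>> {"api": "drive_tool", "payload": {"plan": [{"x": 0, "y": 0, "z": 0.04, "ax": 0, "ay": 0, "az": 0, "hand": 0}, {"x": 0, "y": 0, "z": 0.08, "ax": 0, "ay": 0, "az": 0, "hand": 0}]}}

```text
clock: 7.5
eef_pos: [509.8, -65.2, 142.8]
tcp_rot: [-3.139, 0.001, -3.019]
contact_force: [-5.1, -7.0, 12.9]
opening: 0.268
grasp_force: 43.4
```

>>> {"api": "drive_tool", "payload": {"plan": [{"x": 0, "y": 0, "z": -0.04, "ax": 0, "ay": 0, "az": 0, "hand": 0}, {"x": 0, "y": 0, "z": -0.04, "ax": 0, "ay": 0, "az": 0, "hand": 0}]}}

```text
clock: 7.7
eef_pos: [509.3, -64.5, 143.7]
tcp_rot: [-3.141, 0.0, -3.019]
contact_force: [-1.6, -5.4, -1.7]
opening: 0.267
grasp_force: 41.6
```

>>> {"api": "drive_tool", "payload": {"plan": [{"x": 0, "y": 0.02, "z": 0, "ax": 0, "ay": 0, "az": 0, "hand": 0}, {"x": 0, "y": 0.02, "z": 0, "ax": 0, "ay": 0, "az": 0, "hand": 0}]}}

```text
clock: 7.9
eef_pos: [509.4, -63.7, 143.8]
tcp_rot: [-3.14, 0.001, -3.019]
contact_force: [-0.7, -7.6, -1.3]
opening: 0.269
grasp_force: 42.1
```

>>> {"api": "drive_tool", "payload": {"plan": [{"x": 0, "y": -0.04, "z": 0, "ax": 0, "ay": 0, "az": 0, "hand": 0}, {"x": 0, "y": -0.04, "z": 0, "ax": 0, "ay": 0, "az": 0, "hand": 0}]}}

```text
clock: 8.1
eef_pos: [509.4, -64.9, 143.6]
tcp_rot: [3.141, 0.0, -3.02]
contact_force: [-0.6, -2.0, -2.2]
opening: 0.268
grasp_force: 41.2
```

>>> {"api": "drive_tool", "payload": {"plan": [{"x": 0, "y": -0.02, "z": 0, "ax": 0, "ay": 0, "az": 0, "hand": 0}, {"x": 0, "y": -0.02, "z": 0, "ax": 0, "ay": 0, "az": 0, "hand": 0}]}}

```text
clock: 8.3
eef_pos: [509.4, -65.7, 143.5]
tcp_rot: [3.141, 0.0, -3.02]
contact_force: [-0.8, -0.3, -3.4]
opening: 0.268
grasp_force: 41.1
```

>>> {"api": "drive_tool", "payload": {"plan": [{"x": 0, "y": 0, "z": 0.05, "ax": 0, "ay": 0, "az": 0, "hand": 0}, {"x": 0, "y": 0, "z": 0.1, "ax": 0, "ay": 0, "az": 0, "hand": 0}]}}

```text
clock: 8.5
eef_pos: [509.4, -66.0, 138.7]
tcp_rot: [-3.142, 0.0, -3.019]
contact_force: [-2.5, -0.4, 7.5]
opening: 0.267
grasp_force: 41.9
```

>>> {"api": "drive_tool", "payload": {"plan": [{"x": 0, "y": 0, "z": 0.05, "ax": 0, "ay": 0, "az": 0, "hand": 0}, {"x": 0, "y": 0, "z": 0.1, "ax": 0, "ay": 0, "az": 0, "hand": 0}]}}

```text
clock: 8.7
eef_pos: [509.8, -66.2, 134.6]
tcp_rot: [-3.141, 0.001, -3.019]
contact_force: [-3.7, -1.0, 7.0]
opening: 0.27
grasp_force: 42.3
```

>>> {"api": "drive_tool", "payload": {"plan": [{"x": 0, "y": 0, "z": 0.04, "ax": 0, "ay": 0, "az": 0, "hand": 0}, {"x": 0, "y": 0, "z": 0.08, "ax": 0, "ay": 0, "az": 0, "hand": 0}]}}

```text
clock: 8.9
eef_pos: [510.0, -66.3, 130.3]
tcp_rot: [-3.141, 0.001, -3.019]
contact_force: [-2.0, -1.6, 7.6]
opening: 0.272
grasp_force: 42.2
```

>>> {"api": "drive_tool", "payload": {"plan": [{"x": 0, "y": 0, "z": 0.04, "ax": 0, "ay": 0, "az": 0, "hand": 0}, {"x": 0, "y": 0, "z": 0.08, "ax": 0, "ay": 0, "az": 0, "hand": 0}]}}

```text
clock: 9.1
eef_pos: [510.3, -66.4, 126.5]
tcp_rot: [-3.141, 0.002, -3.019]
contact_force: [-2.4, -2.0, 8.7]
opening: 0.27
grasp_force: 42.3
```

>>> {"api": "drive_tool", "payload": {"plan": [{"x": 0, "y": 0, "z": 0.04, "ax": 0, "ay": 0, "az": 0, "hand": 0}, {"x": 0, "y": 0, "z": 0.08, "ax": 0, "ay": 0, "az": 0, "hand": 0}]}}

```text
clock: 9.3
eef_pos: [510.6, -66.5, 122.6]
tcp_rot: [-3.14, 0.002, -3.019]
contact_force: [-1.7, -2.6, 8.1]
opening: 0.267
grasp_force: 42.2
```

>>> {"api": "drive_tool", "payload": {"plan": [{"x": 0, "y": 0, "z": 0.04, "ax": 0, "ay": 0, "az": 0, "hand": 0}, {"x": 0, "y": 0, "z": 0.08, "ax": 0, "ay": 0, "az": 0, "hand": 0}]}}

```text
clock: 9.5
eef_pos: [510.6, -66.6, 118.6]
tcp_rot: [-3.14, 0.003, -3.019]
contact_force: [-1.6, -3.1, 8.1]
opening: 0.267
grasp_force: 42.3
```

>>> {"api": "drive_tool", "payload": {"plan": [{"x": 0, "y": 0, "z": 0.04, "ax": 0, "ay": 0, "az": 0, "hand": 0}, {"x": 0, "y": 0, "z": 0.08, "ax": 0, "ay": 0, "az": 0, "hand": 0}]}}

```text
clock: 9.7
eef_pos: [510.6, -66.6, 114.6]
tcp_rot: [-3.14, 0.003, -3.019]
contact_force: [-0.8, -3.0, 7.3]
opening: 0.27
grasp_force: 42.3
```

>>> {"api": "drive_tool", "payload": {"plan": [{"x": 0, "y": 0, "z": 0.03, "ax": 0, "ay": 0, "az": 0, "hand": 0}, {"x": 0, "y": 0, "z": 0.05, "ax": 0, "ay": 0, "az": 0, "hand": 0}, {"x": 0, "y": 0, "z": 0.05, "ax": 0, "ay": 0, "az": 0, "hand": 0}]}}

```text
clock: 10.0
eef_pos: [510.5, -66.6, 111.9]
tcp_rot: [-3.14, 0.002, -3.019]
contact_force: [-0.5, -3.3, 5.3]
opening: 0.265
grasp_force: 42.1
```

```bash
python3 - <<'E'
from h import *
go(510,-66.5,109,3.265)
f=imaging.grab_frame("scene")
cv2.imwrite("pics/c6.png",crop(f,295,140,90,90,6)[:,:,::-1])
E
```

```text
shift [0.011 0.004 0.059] turn [-0.01  0.02 -0.01] | clock 10.0 tcp [510.5 -66.6 111.9] [-3.140e+00  2.000e-03 -3.019e+00] F [-0.5 -3.3  5.3] q [-0.13  0.34  1.97 -0.    0.83 -1.82]
```

View pics/c6.png

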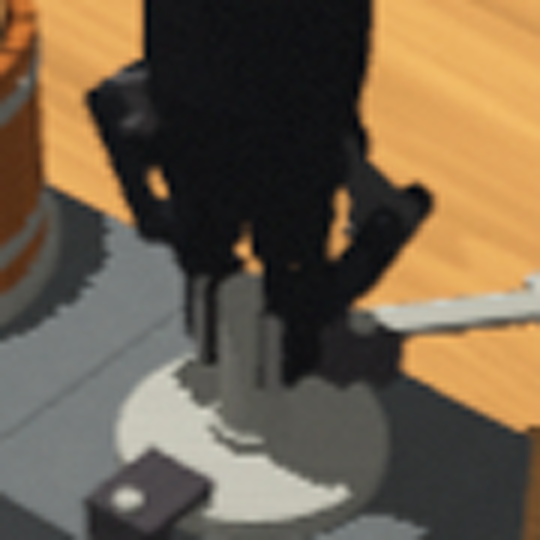

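Crop: the collar at (240,435) is practically on the flange. A little lower, then unload the sideways force and withdraw straight up.

>>> {"api": "drive_tool", "payload": {"plan": [{"x": 0.005, "y": -0.016, "z": 0.02, "ax": 0, "ay": 0, "az": 0, "hand": 0}, {"x": 0.005, "y": -0.016, "z": 0.035, "ax": 0, "ay": 0, "az": 0, "hand": 0}, {"x": 0.005, "y": -0.016, "z": 0.035, "ax": 0, "ay": 0, "az": 0, "hand": 0}]}}

```text
clock: 10.35
eef_pos: [510.4, -66.9, 110.2]
tcp_rot: [-3.141, 0.002, -3.019]
contact_force: [-0.4, 0.5, 5.9]
opening: 0.266
grasp_force: 42.0
```

>>> {"api": "drive_tool", "payload": {"plan": [{"x": 0, "y": 0, "z": -0.05, "ax": 0, "ay": 0, "az": 0, "hand": 0}, {"x": 0, "y": 0, "z": -0.15, "ax": 0, "ay": 0, "az": 0, "hand": 0}, {"x": 0, "y": 0, "z": -0.25, "ax": 0, "ay": 0, "az": 0, "hand": 0}, {"x": 0, "y": 0, "z": -0.25, "ax": 0, "ay": 0, "az": 0, "hand": 0}]}}

```text
clock: 10.75
eef_pos: [510.0, -66.9, 122.8]
tcp_rot: [-3.141, 0.002, -3.019]
contact_force: [2.9, -0.5, -1.4]
opening: 0.27
grasp_force: 41.0
```

>>> {"api": "drive_tool", "payload": {"plan": [{"x": 0, "y": 0, "z": -0.2, "ax": 0, "ay": 0, "az": 0, "hand": 0}, {"x": 0, "y": 0, "z": -0.5, "ax": 0, "ay": 0, "az": 0, "hand": 0}, {"x": 0, "y": 0, "z": -0.8, "ax": 0, "ay": 0, "az": 0, "hand": 0}, {"x": 0, "y": 0, "z": -1.2, "ax": 0, "ay": 0, "az": 0, "hand": 0}, {"x": 0, "y": 0, "z": -1.7, "ax": 0, "ay": 0, "az": 0, "hand": 0}, {"x": 0, "y": 0, "z": -1.7, "ax": 0, "ay": 0, "az": 0, "hand": 0}, {"x": 0, "y": 0, "z": -1.7, "ax": 0, "ay": 0, "az": 0, "hand": 0}]}}

```text
clock: 11.45
eef_pos: [508.5, -66.8, 206.9]
tcp_rot: [3.141, -0.0, -3.019]
contact_force: [0.2, -0.4, -3.5]
opening: 0.269
grasp_force: 41.2
```

```bash
python3 - <<'E'
from h import *
go(563.3,264.2,207,2.918)
E
```

```text
shift [-1.895e+00  6.436e+00 -2.000e-03] turn [ 0.  -0.   3.3] | clock 11.45 tcp [508.5 -66.8 206.9] [ 3.141 -0.    -3.019] F [ 0.2 -0.4 -3.5] q [-0.13  0.21  1.9   0.    1.04 -1.83]
```

>>> {"api": "drive_tool", "payload": {"plan": [{"x": -1.9, "y": 6.44, "z": -0.1, "ax": 0, "ay": 0, "az": 3.3, "hand": 0}, {"x": -1.9, "y": 6.44, "z": -0.1, "ax": 0, "ay": 0, "az": 3.3, "hand": 0}, {"x": -1.9, "y": 6.44, "z": -0.1, "ax": 0, "ay": 0, "az": 3.3, "hand": 0}, {"x": -1.9, "y": 6.44, "z": -0.1, "ax": 0, "ay": 0, "az": 3.3, "hand": 0}, {"x": -1.9, "y": 6.44, "z": -0.1, "ax": 0, "ay": 0, "az": 3.3, "hand": 0}, {"x": -1.9, "y": 6.44, "z": -0.1, "ax": 0, "ay": 0, "az": 3.3, "hand": 0}, {"x": -1.9, "y": 6.44, "z": -0.1, "ax": 0, "ay": 0, "az": 3.3, "hand": 0}, {"x": -1.9, "y": 6.44, "z": -0.1, "ax": 0, "ay": 0, "az": 3.3, "hand": 0}]}}

```text
clock: 12.25
eef_pos: [563.7, 269.4, 209.9]
tcp_rot: [3.141, -0.002, 2.922]
contact_force: [1.5, -1.0, -2.4]
opening: 0.266
grasp_force: 41.4
```

>>> {"api": "drive_tool", "payload": {"plan": [{"x": 0, "y": 0, "z": 0, "ax": 0, "ay": 0, "az": 0, "hand": 0}, {"x": 0, "y": 0, "z": 0, "ax": 0, "ay": 0, "az": 0, "hand": 0}, {"x": 0, "y": 0, "z": 0, "ax": 0, "ay": 0, "az": 0, "hand": 0}]}}

```text
clock: 12.55
eef_pos: [563.7, 262.9, 211.3]
tcp_rot: [-3.14, -0.001, 2.917]
contact_force: [-0.1, -0.4, -3.7]
opening: 0.268
grasp_force: 41.4
```

```bash
python3 - <<'E'
from h import *
go(563.3,264.2,179,2.918)
E
```

```text
shift [0.013 0.025 0.645] turn [-0.01 -0.01 -0.01] | clock 12.55 tcp [563.7 262.9 211.3] [-3.140e+00 -1.000e-03  2.917e+00] F [-0.1 -0.4 -3.7] q [ 0.43  0.37  1.66 -0.    1.12 -0.91]
```

>>> {"api": "drive_tool", "payload": {"plan": [{"x": 0.013, "y": 0.025, "z": 0.3, "ax": 0, "ay": 0, "az": 0, "hand": 0}, {"x": 0.013, "y": 0.025, "z": 0.6, "ax": 0, "ay": 0, "az": 0, "hand": 0}, {"x": 0.013, "y": 0.025, "z": 0.8, "ax": 0, "ay": 0, "az": 0, "hand": 0}, {"x": 0.013, "y": 0.025, "z": 1.0, "ax": 0, "ay": 0, "az": 0, "hand": 0}, {"x": 0.013, "y": 0.025, "z": 1.0, "ax": 0, "ay": 0, "az": 0, "hand": 0}]}}

```text
clock: 13.05
eef_pos: [562.8, 265.1, 159.8]
tcp_rot: [-3.14, -0.003, 2.918]
contact_force: [0.1, -0.8, -2.3]
opening: 0.269
grasp_force: 41.4
```

>>> {"api": "drive_tool", "payload": {"plan": [{"x": 0, "y": 0, "z": 0.15, "ax": 0, "ay": 0, "az": 0, "hand": 0}, {"x": 0, "y": 0, "z": 0.3, "ax": 0, "ay": 0, "az": 0, "hand": 0}, {"x": 0, "y": 0, "z": 0.4, "ax": 0, "ay": 0, "az": 0, "hand": 0}, {"x": 0, "y": 0, "z": 0.4, "ax": 0, "ay": 0, "az": 0, "hand": 0}]}}

```text
clock: 13.45
eef_pos: [563.7, 265.1, 141.1]
tcp_rot: [-3.14, -0.0, 2.918]
contact_force: [2.0, -4.0, -4.8]
opening: 0.267
grasp_force: 41.6
```

>>> {"api": "drive_tool", "payload": {"plan": [{"x": 0, "y": -0.02, "z": 0.1, "ax": 0, "ay": 0, "az": 0, "hand": 0}, {"x": 0, "y": -0.02, "z": 0.2, "ax": 0, "ay": 0, "az": 0, "hand": 0}, {"x": 0, "y": -0.02, "z": 0.25, "ax": 0, "ay": 0, "az": 0, "hand": 0}]}}

```text
clock: 13.75
eef_pos: [563.8, 264.1, 129.2]
tcp_rot: [-3.141, 0.001, 2.918]
contact_force: [1.0, -5.8, 1.4]
opening: 0.267
grasp_force: 42.2
```

>>> {"api": "drive_tool", "payload": {"plan": [{"x": 0, "y": 0, "z": 0.1, "ax": 0, "ay": 0, "az": 0, "hand": 0}, {"x": 0, "y": 0, "z": 0.2, "ax": 0, "ay": 0, "az": 0, "hand": 0}]}}

```text
clock: 13.95
eef_pos: [563.8, 264.0, 119.4]
tcp_rot: [-3.141, 0.001, 2.918]
contact_force: [1.0, -6.6, 1.6]
opening: 0.265
grasp_force: 42.3
```

Shank is in. Continue down, easing y.

>>> {"api": "drive_tool", "payload": {"plan": [{"x": 0, "y": -0.02, "z": 0.08, "ax": 0, "ay": 0, "az": 0, "hand": 0}, {"x": 0, "y": -0.02, "z": 0.16, "ax": 0, "ay": 0, "az": 0, "hand": 0}, {"x": 0, "y": -0.02, "z": 0.2, "ax": 0, "ay": 0, "az": 0, "hand": 0}]}}

```text
clock: 14.25
eef_pos: [563.6, 263.7, 109.1]
tcp_rot: [3.142, 0.0, 2.918]
contact_force: [1.9, -4.3, 0.9]
opening: 0.268
grasp_force: 41.8
```

>>> {"api": "drive_tool", "payload": {"plan": [{"x": 0, "y": 0, "z": 0.02, "ax": 0, "ay": 0, "az": 0, "hand": 0}, {"x": 0, "y": 0, "z": 0.04, "ax": 0, "ay": 0, "az": 0, "hand": 0}]}}

```text
clock: 14.45
eef_pos: [563.6, 263.7, 107.7]
tcp_rot: [3.142, 0.0, 2.918]
contact_force: [-1.2, -5.7, 10.0]
opening: 0.267
grasp_force: 43.0
```

>>> {"api": "drive_tool", "payload": {"plan": [{"x": 0, "y": 0, "z": 0, "ax": 0, "ay": 0, "az": 0, "hand": 50}, {"x": 0, "y": 0, "z": 0, "ax": 0, "ay": 0, "az": 0, "hand": 50}, {"x": 0, "y": 0, "z": 0, "ax": 0, "ay": 0, "az": 0, "hand": 50}, {"x": 0, "y": 0, "z": -0.3, "ax": 0, "ay": 0, "az": 0, "hand": 50}, {"x": 0, "y": 0, "z": -0.8, "ax": 0, "ay": 0, "az": 0, "hand": 50}, {"x": 0, "y": 0, "z": -1.2, "ax": 0, "ay": 0, "az": 0, "hand": 50}, {"x": 0, "y": 0, "z": -1.2, "ax": 0, "ay": 0, "az": 0, "hand": 50}]}}

```text
clock: 15.15
eef_pos: [565.3, 264.8, 171.4]
tcp_rot: [3.138, 0.005, 2.918]
contact_force: [1.4, 0.1, 0.2]
opening: 0.591
grasp_force: 0.0
```

```bash
python3 - <<'E'
from h import *
go(500.2,278.2,160,2.918)
E
```

```text
shift [ 1.33  -0.027  0.223] turn [0.04 0.04 0.  ] | clock 15.15 tcp [565.3 264.8 171.4] [3.138 0.005 2.918] F [1.4 0.1 0.2] q [ 0.44  0.41  1.69  0.    1.03 -0.91]
```

>>> {"api": "drive_tool", "payload": {"plan": [{"x": 1.3, "y": 0, "z": 0.2, "ax": 0, "ay": 0, "az": 0, "hand": 50}, {"x": 1.3, "y": 0, "z": 0.2, "ax": 0, "ay": 0, "az": 0, "hand": 50}, {"x": 1.3, "y": 0, "z": 0.2, "ax": 0, "ay": 0, "az": 0, "hand": 50}, {"x": 1.3, "y": 0, "z": 0.2, "ax": 0, "ay": 0, "az": 0, "hand": 50}, {"x": 1.3, "y": 0, "z": 0.2, "ax": 0, "ay": 0, "az": 0, "hand": 50}]}}

```text
clock: 15.65
eef_pos: [501.2, 278.3, 157.7]
tcp_rot: [3.141, 0.001, 2.918]
contact_force: [0.7, -0.5, 0.1]
opening: 0.588
grasp_force: 0.0
```

```bash
python3 - <<'E'
from h import *
f=imaging.grab_frame("scene")
cv2.imwrite("pics/c7.png",np.hstack([crop(f,415,230,100,120,4),crop(f,290,150,100,120,4)])[:,:,::-1])
go(500.2,278.2,92,2.918)
E
```

```text
shift [ 0.021 -0.004  1.312] turn [ 0.01  0.01 -0.  ] | clock 15.7 tcp [501.2 278.1 157.6] [3.141e+00 1.000e-03 2.918e+00] F [-0.4 -0.6  0.1] q [ 0.5   0.35  1.81 -0.    0.97 -0.84]
```

View pics/c7.png

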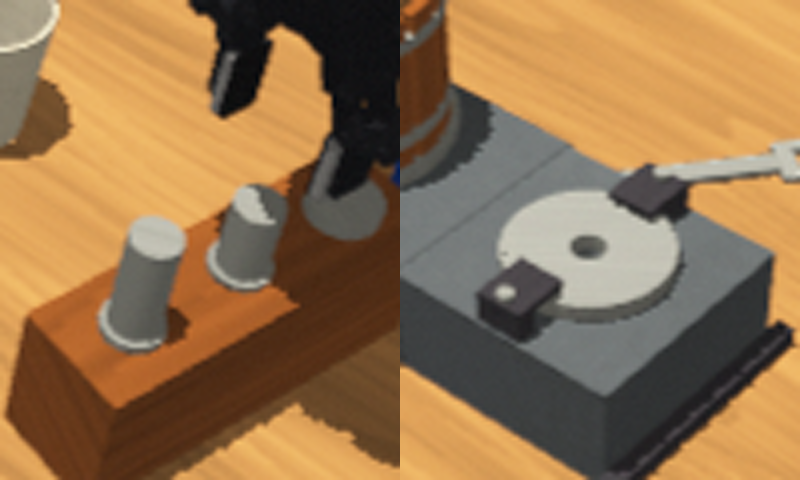

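The drift at crop (157,240) stands upright in the rack, and the flange hole is at (588,246). Grip the bolt.

>>> {"api": "drive_tool", "payload": {"plan": [{"x": 0.02, "y": 0, "z": 0.5, "ax": 0, "ay": 0, "az": 0, "hand": 50}, {"x": 0.02, "y": 0, "z": 1.0, "ax": 0, "ay": 0, "az": 0, "hand": 50}, {"x": 0.02, "y": 0, "z": 1.25, "ax": 0, "ay": 0, "az": 0, "hand": 50}, {"x": 0.02, "y": 0, "z": 1.25, "ax": 0, "ay": 0, "az": 0, "hand": 26}, {"x": 0.02, "y": 0, "z": 1.25, "ax": 0, "ay": 0, "az": 0, "hand": 26}, {"x": 0.02, "y": 0, "z": 1.25, "ax": 0, "ay": 0, "az": 0, "hand": 26}]}}

```text
clock: 16.3
eef_pos: [499.9, 278.7, 96.0]
tcp_rot: [3.14, 0.001, 2.918]
contact_force: [-0.3, -0.3, -0.1]
opening: 0.301
grasp_force: 0.0
```

>>> {"api": "drive_tool", "payload": {"plan": [{"x": 0, "y": 0, "z": 0, "ax": 0, "ay": 0, "az": 0, "hand": 0}, {"x": 0, "y": 0, "z": 0, "ax": 0, "ay": 0, "az": 0, "hand": 0}, {"x": 0, "y": 0, "z": 0, "ax": 0, "ay": 0, "az": 0, "hand": 0}, {"x": 0, "y": 0, "z": 0, "ax": 0, "ay": 0, "az": 0, "hand": 0}]}}

```text
clock: 16.7
eef_pos: [499.9, 278.7, 96.1]
tcp_rot: [3.14, 0.002, 2.918]
contact_force: [-0.1, -1.3, 5.9]
opening: 0.266
grasp_force: 39.4
```

>>> {"api": "drive_tool", "payload": {"plan": [{"x": 0, "y": 0, "z": -0.2, "ax": 0, "ay": 0, "az": 0, "hand": 0}, {"x": 0, "y": 0, "z": -0.6, "ax": 0, "ay": 0, "az": 0, "hand": 0}, {"x": 0, "y": 0, "z": -1.2, "ax": 0, "ay": 0, "az": 0, "hand": 0}, {"x": 0, "y": 0, "z": -1.8, "ax": 0, "ay": 0, "az": 0, "hand": 0}, {"x": 0, "y": 0, "z": -1.8, "ax": 0, "ay": 0, "az": 0, "hand": 0}]}}

```text
clock: 17.2
eef_pos: [501.1, 279.6, 189.5]
tcp_rot: [3.137, 0.005, 2.918]
contact_force: [0.5, 0.1, -2.0]
opening: 0.263
grasp_force: 39.6
```

```bash
python3 - <<'E'
from h import *
go(510.1,-66.7,185,3.265)
E
```

```text
shift [-1.709 -6.714  0.067] turn [ 0.04  0.06 -3.31] | clock 17.2 tcp [501.1 279.6 189.5] [3.137 0.005 2.918] F [ 0.5  0.1 -2. ] q [ 0.51  0.31  1.79  0.    1.03 -0.84]
```

>>> {"api": "drive_tool", "payload": {"plan": [{"x": -1.71, "y": -6.71, "z": 0.1, "ax": 0, "ay": 0, "az": -3.31, "hand": 0}, {"x": -1.71, "y": -6.71, "z": 0.1, "ax": 0, "ay": 0, "az": -3.31, "hand": 0}, {"x": -1.71, "y": -6.71, "z": 0.1, "ax": 0, "ay": 0, "az": -3.31, "hand": 0}, {"x": -1.71, "y": -6.71, "z": 0.1, "ax": 0, "ay": 0, "az": -3.31, "hand": 0}, {"x": -1.71, "y": -6.71, "z": 0.1, "ax": 0, "ay": 0, "az": -3.31, "hand": 0}, {"x": -1.71, "y": -6.71, "z": 0.1, "ax": 0, "ay": 0, "az": -3.31, "hand": 0}, {"x": -1.71, "y": -6.71, "z": 0.1, "ax": 0, "ay": 0, "az": -3.31, "hand": 0}, {"x": -1.71, "y": -6.71, "z": 0.1, "ax": 0, "ay": 0, "az": -3.31, "hand": 0}]}}

```text
clock: 18.0
eef_pos: [507.5, -72.7, 179.6]
tcp_rot: [-3.14, -0.001, -3.023]
contact_force: [-0.3, 1.4, -1.2]
opening: 0.27
grasp_force: 40.0
```

>>> {"api": "drive_tool", "payload": {"plan": [{"x": 0, "y": 0, "z": 0, "ax": 0, "ay": 0, "az": 0, "hand": 0}, {"x": 0, "y": 0, "z": 0, "ax": 0, "ay": 0, "az": 0, "hand": 0}, {"x": 0, "y": 0, "z": 0, "ax": 0, "ay": 0, "az": 0, "hand": 0}, {"x": 0, "y": 0, "z": 0, "ax": 0, "ay": 0, "az": 0, "hand": 0}]}}

```text
clock: 18.4
eef_pos: [508.1, -66.6, 179.8]
tcp_rot: [3.141, -0.0, -3.016]
contact_force: [-1.1, 0.6, -1.7]
opening: 0.263
grasp_force: 40.0
```

```bash
python3 - <<'E'
from h import *
go(510.1,-66.7,145,3.265)
E
```

```text
shift [-0.04  -0.008  0.697] turn [ 0.   -0.    0.02] | clock 18.4 tcp [508.1 -66.6 179.8] [ 3.141 -0.    -3.016] F [-1.1  0.6 -1.7] q [-0.13  0.24  1.92  0.    0.98 -1.83]
```

>>> {"api": "drive_tool", "payload": {"plan": [{"x": -0.04, "y": -0.005, "z": 0.3, "ax": 0, "ay": 0, "az": 0, "hand": 0}, {"x": -0.04, "y": -0.005, "z": 0.6, "ax": 0, "ay": 0, "az": 0, "hand": 0}, {"x": -0.04, "y": -0.005, "z": 0.7, "ax": 0, "ay": 0, "az": 0, "hand": 0}, {"x": -0.04, "y": -0.005, "z": 0.7, "ax": 0, "ay": 0, "az": 0, "hand": 0}, {"x": -0.04, "y": -0.005, "z": 0.7, "ax": 0, "ay": 0, "az": 0, "hand": 0}]}}

```text
clock: 18.9
eef_pos: [510.4, -67.5, 145.3]
tcp_rot: [-3.142, 0.0, -3.018]
contact_force: [0.3, 0.2, -1.7]
opening: 0.267
grasp_force: 40.0
```

>>> {"api": "drive_tool", "payload": {"plan": [{"x": 0, "y": 0, "z": 0.05, "ax": 0, "ay": 0, "az": 0, "hand": 0}, {"x": 0, "y": 0, "z": 0.1, "ax": 0, "ay": 0, "az": 0, "hand": 0}, {"x": 0, "y": 0, "z": 0.15, "ax": 0, "ay": 0, "az": 0, "hand": 0}, {"x": 0, "y": 0, "z": 0.2, "ax": 0, "ay": 0, "az": 0, "hand": 0}]}}

```text
clock: 19.3
eef_pos: [510.2, -67.8, 134.8]
tcp_rot: [-3.142, 0.0, -3.018]
contact_force: [-0.7, 0.6, -2.1]
opening: 0.267
grasp_force: 40.0
```

>>> {"api": "drive_tool", "payload": {"plan": [{"x": 0, "y": 0.02, "z": 0.06, "ax": 0, "ay": 0, "az": 0, "hand": 0}, {"x": 0, "y": 0.02, "z": 0.12, "ax": 0, "ay": 0, "az": 0, "hand": 0}, {"x": 0, "y": 0.02, "z": 0.16, "ax": 0, "ay": 0, "az": 0, "hand": 0}]}}

```text
clock: 19.6
eef_pos: [509.9, -66.8, 126.5]
tcp_rot: [3.141, -0.0, -3.018]
contact_force: [-0.5, -0.3, -1.9]
opening: 0.264
grasp_force: 40.0
```

>>> {"api": "drive_tool", "payload": {"plan": [{"x": 0, "y": 0, "z": 0.06, "ax": 0, "ay": 0, "az": 0, "hand": 0}, {"x": 0, "y": 0, "z": 0.12, "ax": 0, "ay": 0, "az": 0, "hand": 0}]}}

```text
clock: 19.8
eef_pos: [510.0, -66.8, 120.7]
tcp_rot: [-3.142, 0.0, -3.018]
contact_force: [-0.3, 0.6, -1.1]
opening: 0.259
grasp_force: 40.0
```

>>> {"api": "drive_tool", "payload": {"plan": [{"x": 0, "y": 0, "z": 0.06, "ax": 0, "ay": 0, "az": 0, "hand": 0}, {"x": 0, "y": 0, "z": 0.12, "ax": 0, "ay": 0, "az": 0, "hand": 0}]}}

```text
clock: 20.0
eef_pos: [510.0, -66.8, 114.6]
tcp_rot: [-3.142, 0.0, -3.018]
contact_force: [0.7, -0.3, -1.3]
opening: 0.268
grasp_force: 40.0
```

>>> {"api": "drive_tool", "payload": {"plan": [{"x": 0, "y": 0, "z": 0.1, "ax": 0, "ay": 0, "az": 0, "hand": 0}, {"x": 0, "y": 0, "z": 0.2, "ax": 0, "ay": 0, "az": 0, "hand": 0}, {"x": 0, "y": 0, "z": 0.29, "ax": 0, "ay": 0, "az": 0, "hand": 0}, {"x": 0, "y": 0, "z": 0.29, "ax": 0, "ay": 0, "az": 0, "hand": 0}]}}

```text
clock: 20.4
eef_pos: [509.5, -66.7, 99.6]
tcp_rot: [3.141, -0.001, -3.018]
contact_force: [-0.2, 0.2, -1.8]
opening: 0.265
grasp_force: 40.0
```

>>> {"api": "drive_tool", "payload": {"plan": [{"x": 0, "y": 0, "z": 0.03, "ax": 0, "ay": 0, "az": 0, "hand": 0}, {"x": 0, "y": 0, "z": 0.04, "ax": 0, "ay": 0, "az": 0, "hand": 0}]}}

```text
clock: 20.6
eef_pos: [510.1, -66.8, 98.4]
tcp_rot: [-3.142, 0.0, -3.018]
contact_force: [0.2, 0.0, -1.1]
opening: 0.269
grasp_force: 40.0
```

>>> {"api": "drive_tool", "payload": {"plan": [{"x": 0, "y": 0, "z": 0.015, "ax": 0, "ay": 0, "az": 0, "hand": 0}, {"x": 0, "y": 0, "z": 0.015, "ax": 0, "ay": 0, "az": 0, "hand": 50}, {"x": 0, "y": 0, "z": 0.015, "ax": 0, "ay": 0, "az": 0, "hand": 50}, {"x": 0, "y": 0, "z": 0.015, "ax": 0, "ay": 0, "az": 0, "hand": 50}, {"x": 0, "y": 0, "z": -0.4, "ax": 0, "ay": 0, "az": 0, "hand": 50}, {"x": 0, "y": 0, "z": -1.0, "ax": 0, "ay": 0, "az": 0, "hand": 50}, {"x": 0, "y": 0, "z": -2.0, "ax": 0, "ay": 0, "az": 0, "hand": 50}, {"x": 0, "y": 0, "z": -2.0, "ax": 0, "ay": 0, "az": 0, "hand": 50}]}}

```text
clock: 21.4
eef_pos: [513.7, -67.3, 204.2]
tcp_rot: [-3.139, 0.009, -3.018]
contact_force: [0.8, -0.9, 0.4]
opening: 0.586
grasp_force: 0.0
```

>>> {"api": "drive_tool", "payload": {"plan": [{"x": 0, "y": 0, "z": -0.5, "ax": 0, "ay": 0, "az": 0, "hand": 50}, {"x": 0, "y": 0, "z": -0.5, "ax": 0, "ay": 0, "az": 0, "hand": 50}, {"x": 0, "y": 0, "z": -0.5, "ax": 0, "ay": 0, "az": 0, "hand": 50}]}}

```text
clock: 21.7
eef_pos: [510.2, -66.8, 223.3]
tcp_rot: [-3.141, 0.001, -3.018]
contact_force: [-0.3, 0.1, 0.7]
opening: 0.581
grasp_force: 0.0
```

```bash
python3 - <<'E'
from h import *
f=imaging.grab_frame("scene")
cv2.imwrite("pics/c8.png",np.hstack([crop(f,415,230,100,120,4),crop(f,290,150,100,120,4)])[:,:,::-1])
go(510,-67,200,3.265)
E
```

```text
shift [-0.006 -0.006  0.453] turn [ 0. -0. -0.] | clock 21.75 tcp [509.7 -66.7 222.7] [ 3.141 -0.    -3.018] F [-0.8 -0.3 -1. ] q [-0.13  0.19  1.88 -0.    1.08 -1.83]
```

View pics/c8.png

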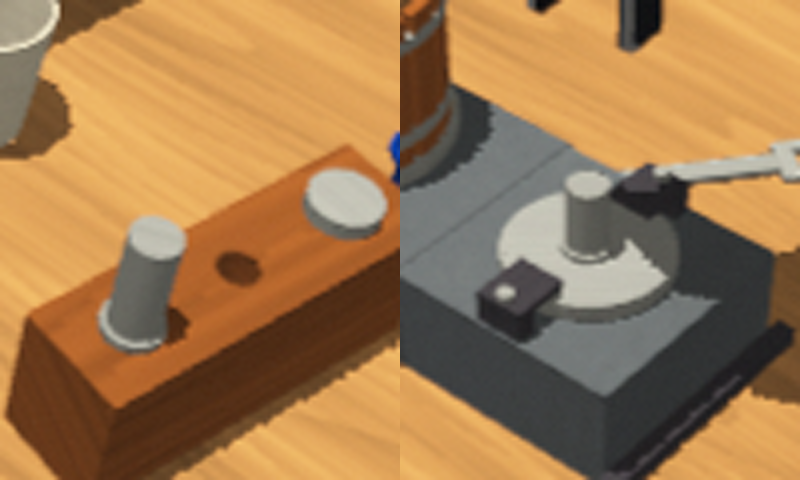

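The bolt at crop (588,215) sits flat on the flange, the drift at (150,285) hangs upright in the rack, and the thumb screw is untouched.

```bash
python3 -c "
from rig import r
print(r.sign_off())"
```

```text
the job is handed in; nothing more can be done
None
```

The job is handed in at about 22 s: the drift lined up the holes and hangs upright back in the rack, the bolt sits flat on the flange through to the bed, and the thumb screw, cup and jar were not touched.

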